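# Refit the rinsed drip tray of the coffee machine

## Task

Put the drip tray back into the coffee machine: first lay the steel cup grid flat in the recess of the tray, then slide the tray along the counter (do not carry it), up the little ramp and fully into the bay (whose exact depth you must feel) until its rear foot has dropped behind the retaining lip and the tray lies level. Feel your way and do not force anything, leave the other things on the counter where they are, and let go when it is home.

Things in the scene. Friction and masses are not known exactly. Their poses are not given: they have to be found in the camera images.
- machine: Cream capsule coffee machine, fixed, 125 wide, 330 deep, 245 high (mm), with a low open bay in its front for the drip tray. Origin: at counter level in the middle of the bay's mouth; x points into the bay (push direction), z up. Its body overhangs the bay from x=118, 58 above the counter; the brew head from x=62, 145 above the counter, with a thin spout at x=90 down to 126 above the counter.
- mouth (a point): Nominal middle of the bay's steel lip: a 7 mm high crest, machine x=-4 to 0, with a ramp up to it from x=-28 mm and a sharp 4 mm drop behind it to the bay floor, 3 mm above the counter. The bay (ramp, lip, walls, back stop) is one part, adjustable in depth and clamped: up to 8 mm further in or out along machine x than nominal. Feel for it. This point is on the machine, 7 mm up, at x=-2.
- bay_back (a point): Nominal middle of the bay's rigid back stop, machine x=148 mm, 26 mm up; it shifts with the lip: from the lip's inner face to the stop it is always 148 mm. A red spring pin in its middle stands 9 mm out and pushes back with 2 N at first touch, 3.4 N when pressed in (150 N/m). Side walls, 36 mm high and 105 mm apart, begin rounded beside the lip.
- tray: Grey drip tray, loose, about 0.4 kg (0.3 to 0.52), 150 long (x), 100 wide (y), 40 high (mm). Origin: centre of its underside, at foot level; x points to the nose, which enters the bay first (corners rounded to 15). Home: origin 70.5 to 73 mm beyond the lip's inner face, 3 mm above the counter, the rear foot behind the lip; a spring pin at the back presses it against the lip.
- tray_foot (a point): Bottom middle of the tray's rear foot, tray x=-66 mm. The tray stands on two rounded rubber cross-feet of radius 4.5 mm, 9 mm tall: this one and the front foot at tray x=+60 mm; between them the underside is 9 mm up. Both must climb the ramp and cross the lip; the rear one then drops 4 mm behind it (2.5 mm play along x). A hand gripping or pushing the bar must rise and sink with it.
- tray_handle (a point): Middle of the cross bar of the tray's orange loop handle: a round bar of 10 mm diameter along the tray's y, 72 mm wide, 42 mm behind the tray's rear face (tray x=-117 mm) and 26 mm above the tray's underside; 37 mm gap between bar and tray, so a finger fits on both sides. Pinch or straddle it from above. Axes as the tray's.
- tray_seat (a point): Centre of the floor of the shallow recess in the tray's top (the ledge the grid rests on), 36 mm above the tray's underside, at tray x=-5 mm. Recess: 109 mm along the tray's x, 59 mm along y, 4 mm deep, so 2.5 mm play all round a seated grid. Axes as the tray's.
- grid: Steel cup grid, loose, 0.13 kg, 104 long (x), 54 wide (y), 12 high (mm), lying on a thin green mat 3 mm thick. Origin: centre of its underside; either end may point forward. Lift it by its two long sides (54 mm across y); when seated, 8 mm of it stand proud of the tray.
- bottle: Orange sauce bottle with green cap, 62 mm wide, 192 mm high; bystander. Origin under its centre.
- tin: Small round steel tin, 56 mm wide, 35 mm high; bystander. Origin under its centre.
- spoon: Steel spoon lying on the counter, about 180 mm long along its x; bystander.
- cup: White espresso cup, 62 mm wide and 55 mm high, handle at its y; bystander. Origin under its centre.
- soap: Lemon-shaped soap dispenser with steel pump, 80 mm wide, 138 mm high; bystander. Origin under its centre.
Things that resemble listed ones, but are neither listed nor needed, are in the scene too. Leave any blue look-alike of the grid alone. What is shaped like the tray but blue is not meant.

How it is judged:
On the way, in this order (a step that is already met when the one before it is completed fails the run):
1. the grid lies seated in the recess of the tray, the tray still outside the bay (x of grid in the frame of tray_seat between -0.004 and 0.004 m and y of grid in the frame of tray_seat between -0.004 and 0.004 m and z of grid in the frame of tray_seat between -0.0015 and 0.0015 m and x of tray in the frame of machine below 0 m), for 0.2 s.
2. the tray is home: rear foot down behind the lip, level (x of tray in the frame of machine between 0.0605 and 0.084 m and z of tray in the frame of machine between 0.0015 and 0.0048 m and angle between the z axis of tray and the z axis of machine, either way round below 0.02 rad), for 0.2 s.
At the end, for the whole second after the job is handed in: Tray home: origin 60.5 to 84 mm into the machine, 1.5 to 4.8 mm above counter level (3 nominal), level to 0.02 rad; grid seated in the recess (within 4 mm of its centre in x and y, underside on its floor to 1.5 mm); both at rest (all of step 2 and x of grid in the frame of tray_seat between -0.004 and 0.004 m and y of grid in the frame of tray_seat between -0.004 and 0.004 m and z of grid in the frame of tray_seat between -0.0015 and 0.0015 m and linear speed of each of tray, grid below 0.01 m/s); the robot touches nothing.
It fails at once if the tray is forced: more than 28 N in all between tray and machine (contact force between tray and machine above 28 N).
It fails at once if the grid is rammed into the tray with more than 40 N (contact force between grid and tray above 40 N).
It fails at once if the hand or arm bears on the machine with more than 15 N (contact force between any of the fingers, the arm and machine above 15 N).
It fails at once if the tray is lifted off the counter or tipped up instead of being slid (height (world z) of tray above 0.03 m or angle between tray's own z axis and vertical above 0.22 rad).
It fails at once if a bystander is knocked over or shifted by more than 25 mm (distance of any of bottle, tin, spoon, cup, soap from where it was at the start of the episode above 0.025 m or angle between any of bottle, tin, cup, soap's own z axis and vertical above 0.35 rad).
It also fails if it takes over 61 s, if anything falls off the work surface, if the arm or the gripper's body presses on something with over 40 N, if the wrist force passes 120 N, or if a joint passes its speed limit or range.

## Robot

A 6-joint arm with a two-finger parallel gripper is mounted at the origin on the work surface. World frame = base frame: x ahead of the robot, y to its left, z up, the work surface at z = 0. Lengths are in m, angles in rad, forces in N, time in s.
With the tool pointing down it reaches from about 0.375 to 0.9 m from the base axis. Payload 3.1 kg.
Tool frame: the origin (TCP) lies midway between the tips of the shut fingers; the grasp point (between the pads) lies 19 mm behind it; z points along the fingers, y is the line along which they close (so a half turn about z gives the same grasp; the last joint's range is limited). The gripper opens to 85 mm and grips with 20 to 120 N. Pads are 22 mm wide; open, the fingers measure 114 mm over their backs; the gripper's body (76 mm by 85 mm) begins 54 mm behind the grasp point. The pads swing forward as they close: fully open they stand 13 mm farther back than shut.
Start: joints at [0.964, 0.527, 1.433, -0, 1.181, -0.178], TCP at [0.26, 0.568, 0.231] pointing down, gripper open.
Joint ranges: [-3.08, 3.08], [-0.75, 2.2], [0.22, 2.44], [-1.43, 4.57], [0, 2.65], [-2.85, 2.85]. Speed limits (rad/s): [2.79, 2.79, 3.14, 3.14, 3.14, 3.14].

## Interface

Orientations are given as a unit quaternion [x, y, z, w].
In Python, from station import manip gives the robot as it stands.
- The arm moves only by the tool step_arm, never from a script. Its argument "targets" is text: rows parted by semicolons, each of 4 numbers parted by spaces: the shift along the tool's x, y, z in mm, then the turn about the tool's z in degrees. A call has 1 to 12 rows; each row is the pose to reach, as a shift and turn from the pose commanded when the call began, along the tool's axes at that moment; what a row does not reach only later rows make up. A row lasts 1/10 s, in which the tool goes at most 50 mm and 8.59 degrees, less where a joint would pass 70% of its speed; a pose out of reach is approached as far as the arm can. A call with a gripper value outside its range is refused whole. "gripper" is the closure, from 0 (fully open) to 1 (shut), set as the call begins (left out, the last holds). The fingers move at their own pace and stop on an object; "squeeze" is the grip in N (left out, the last holds). Time passes only in rows, so rows that repeat a pose let the fingers close. It gives the time, the measured TCP pose, the force, the opening and the grip force at its end, in the units of the state.
- manip.sense(): the state, without advancing time (a new reading comes with each control period).
- manip.snapshot(name): name is "side" or "top" or "wrist"; returns the picture (480x640x3 uint8, red, green, blue); there is no depth.
- manip.get_calibration(name): a dict with "fov_y" (degrees; the focal length in pixels is half the picture's height over the tangent of half this angle, whatever the lens; pixels are square), "cx", "cy" (the principal point, pixels), "k1" (the pictures are not rectified: a ray, as slopes to the right and down, at radius r is drawn at 1 + k1 r^2 times it, then the intrinsics apply), "extrinsics" (4x4, takes a point from camera to world coordinates); the wrist camera has in their place "tool_from_camera" (4x4, takes a point from camera to tool coordinates, whose origin is the TCP and whose axes are the flange's). Camera axes: x right, y down, z forward; pixel columns grow to the right and rows downward; lengths in m; the calibration is good to about 2 mm. A picture is of the moment at which its call begins: read the wrist's pose just before it. get_calibration takes no time and is no camera call.
- manip.sign_off(): hands the job in; it is judged then, once.
Trained networks look in the newest picture that a camera, given by its name, has taken for a name from the list of things; names that differ only in an ending like _2 or _b are one class to them, and where a whole thing is asked for, a point or a joint stands for the part that bears it (a point fixed in the world has none). Each returns a list of dicts, best first, with "p" (0 to 1); they miss things now and then, are a little off and sometimes report something else, mostly with a low value. They report only what shows in the picture. A call takes as long as a camera call. They do not tell look-alikes from the thing itself.
- manip.recognise(camera, query): "position" ([column, row] in pixels, amid what is visible of it).
- manip.masks_of(camera, query): "pixels" (480x640 bool, what is visible of it) and "position" ([column, row] in pixels, amid what is visible of it).
- manip.mark_of(camera, query): "position" ([column, row] in pixels: a listed point, or the origin of a listed thing).
The state is a dict: "t": time; "q": joint angles; "qd": joint speeds; "tau": joint torques, N m; "tcp_pos": TCP position; "tool_rot": TCP orientation; "force": force on the tool from outside, world axes, zero at the start; "ft_torque": the same for the moment, N m; "finger_gap": opening from 0.0 (shut) to 1.0 (fully open); "gripper_force": force on a finger pad.
Only numpy, scipy, OpenCV 4.12 (cv2) and the standard library are available. Lean on these libraries where they do the work, as an engineer would, in place of code of your own. Each camera call takes 0.05 s, during which the arm holds its last target. There are 200 camera calls.

## Working session

There is one attempt and no reset: what is moved stays moved. The work goes in short steps, Python scripts to look and compute and a tool call to move; the robot and the scene stay as the last step left them, time stands still between calls to the robot, and variables do not carry over. Pictures are saved under pics/ and viewed, at most 10 in all, crops included, and the job is handed in when it is done.

Besides the shell and the picture viewer there is one more tool, called after "Emit:" in YAML: its name, and indented under it one key for each argument. step_arm: Moves the arm, as the interface text tells. Its arguments: {"type":"object","properties":{"targets":{"type":"string"},"gripper":{"type":"number"},"squeeze":{"type":"number"}},"required":["targets"]}

```bash
mkdir -p pics; ls; python3 - <<'E'
from station import manip
import cv2,numpy as np
for c in("side","top"):
    im=manip.snapshot(c); cv2.imwrite(f"pics/{c}0.png",im[:,:,::-1])
    k=manip.get_calibration(c); print(c,k)
    for q in("machine","mouth","bay_back","tray","tray_foot","tray_handle","tray_seat","grid","bottle","tin","spoon","cup","soap"):
        print(q,[(np.round(d["position"],1).tolist(),round(d["p"],2)) for d in manip.mark_of(c,q)][:4])
print(manip.get_calibration("wrist"));print(manip.sense())
E
```

```text
pics
side {'fov_y': 45.110623707170845, 'cx': 314.7466674727114, 'cy': 244.62151217068842, 'k1': -0.12268501285100723, 'extrinsics': array([[ 0.66266696, -0.37636766,  0.64747192, -0.19545356],
       [-0.74878974, -0.31720689,  0.58197398, -0.67773976],
       [-0.01365363, -0.87047526, -0.49202277,  0.64670654],
       [ 0.        ,  0.        ,  0.        ,  1.        ]])}
machine [([252.0, 243.6], 0.76)]
mouth [([249.9, 239.6], 0.72), ([309.3, 247.2], 0.53)]
bay_back [([206.5, 217.6], 0.91)]
tray [([313.5, 260.4], 0.72), ([165.8, 280.0], 0.64)]
tray_foot [([154.7, 294.1], 0.89), ([328.0, 267.9], 0.6)]
tray_handle [([137.4, 300.2], 0.76), ([348.5, 268.3], 0.58)]
tray_seat [([162.0, 265.8], 0.81), ([311.5, 244.3], 0.6)]
grid [([438.8, 328.9], 0.9), ([394.9, 407.9], 0.75)]
bottle [([300.2, 213.7], 0.56)]
tin [([319.4, 356.1], 0.79)]
spoon [([258.2, 317.2], 0.79)]
cup [([343.0, 226.8], 0.79), ([329.5, 269.0], 0.74)]
soap [([487.4, 300.8], 0.98)]
top {'fov_y': 50.377157131738194, 'cx': 320.63331392343594, 'cy': 244.90666982563332, 'k1': -0.08009235184251977, 'extrinsics': array([[-0.0
[... 1258 characters left out ...]
,
         1.00000000e+00]])}
{'t': 1.4, 'q': array([ 9.63510960e-01,  5.27472795e-01,  1.43268087e+00,  2.56608246e-05,
        1.18137807e+00, -1.78521729e-01]), 'qd': array([-0.00033282, -0.00049118, -0.00046825,  0.00023364, -0.00101802,
        0.00190407]), 'tau': array([-9.33345764e-04, -4.42324126e+01, -1.78412390e+01, -3.41192326e-04,
        9.45065476e-04, -1.03241942e-05]), 'tcp_pos': array([0.25981871, 0.56843198, 0.23133323]), 'tool_rot': array([2.12748198e-01, 9.77107058e-01, 3.26848070e-05, 6.97292221e-07]), 'force': array([ 0.68283575, -0.02840459,  0.36555719]), 'ft_torque': array([0.02226694, 0.00797363, 0.00314826]), 'gripper_force': 0.0, 'finger_gap': 0.9985085702833267}
```

View pics/top0.png

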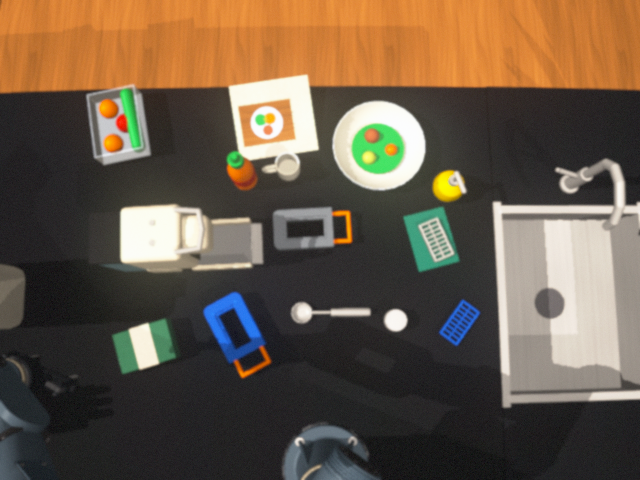

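View pics/side0.png

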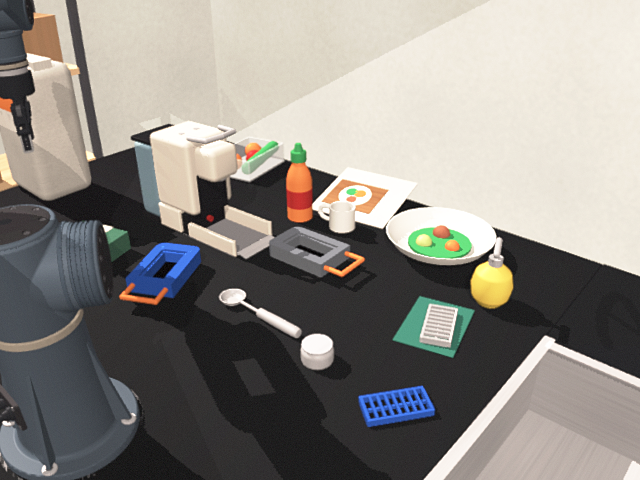

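The top view has the two tray look-alikes at (304,229), grey with a steel-coloured recess, and (235,325), blue. The grids are at (435,240), steel on the green mat, and (459,322), blue. The grey tray and the steel grid fit the description. The machine is at (180,240) and its bay opens to the right at about (255,243). I'll confirm both with an enlarged crop and measure.

```bash
cat > h.py <<'E'
from station import manip
import cv2,numpy as np
from scipy.spatial.transform import Rotation as R
def cal(c,s=None):
    k=manip.get_calibration(c); f=240/np.tan(np.radians(k["fov_y"])/2)
    if c=="wrist":
        s=s or manip.sense(); T=np.eye(4); T[:3,:3]=R.from_quat(s["tool_rot"]).as_matrix(); T[:3,3]=s["tcp_pos"]
        E=T@k["tool_from_camera"]
    else: E=k["extrinsics"]
    return f,k["cx"],k["cy"],k["k1"],E
def unproj(C,px,z):
    f,cx,cy,k1,E=C; d=(np.atleast_2d(px)-[cx,cy])/f; u=d.copy()
    for _ in range(20): u=d/(1+k1*(u**2).sum(1,keepdims=True))
    r=np.c_[u,np.ones(len(u))]@E[:3,:3].T
    return E[:3,3]+r*((z-E[2,3])/r[:,2:])
def proj(C,P):
    f,cx,cy,k1,E=C; p=(np.atleast_2d(P)-E[:3,3])@E[:3,:3]; u=p[:,:2]/p[:,2:]
    return u*(1+k1*(u**2).sum(1,keepdims=True))*f+[cx,cy]
def tri(C1,p1,C2,p2):
    A=[];b=[]
    for C,p in((C1,p1),(C2,p2)):
        o=C[4][:3,3]; d=unproj(C,p,0.)[0]-o; d/=np.linalg.norm(d); M=np.eye(3)-np.outer(d,d); A.append(M); b.append(M@o)
    return np.linalg.lstsq(np.vstack(A),np.hstack(b),rcond=None)[0]
def rect(C,mask,z):
    ys,xs=np.nonzero(mask); P=unproj(C,np.c_[xs,ys],z)[:,:2]
    return cv2.minAreaRect((P*1000).astype(np.float32))
E
python3 - <<'E'
from h import *
T,S=cal("top"),cal("side")
im=manip.snapshot("top"); manip.snapshot("side")
cv2.imwrite("pics/crop.png",cv2.resize(im[140:370,190:490],(780,598),interpolation=cv2.INTER_CUBIC)[:,:,::-1])
for n,p,q in(("grid",(434.5,239.8),(438.8,328.9)),("seat",(305.9,226),(311.5,244.3)),("mouth",(249.4,243.2),(249.9,239.6)),("back",(194.1,245.6),(206.5,217.6))):
    print(n,tri(T,p,S,q).round(4), unproj(T,p,{"grid":.003,"seat":.036,"mouth":.007,"back":.026}[n]).round(4))
print("handle bar",unproj(T,(350,228),.026))
for n,z in(("grid",.015),("tray",.04),("tray_handle",.028),("machine",.0)):
    for d in manip.masks_of("top",n)[:3]: print(n,d["p"],np.round(d["position"]),rect(T,d["pixels"],z))
for n,z in(("bottle",.1),("tin",.035),("soap",.07),("cup",.055),("spoon",.0)):
    for d in manip.masks_of("top",n)[:1]: print(n,d["p"],unproj(T,d["position"],z).round(3))
E
```

```text
grid [ 0.5686 -0.2884 -0.0016] [[ 0.5668 -0.2861  0.003 ]]
seat [0.5991 0.0476 0.0394] [[0.5987 0.0486 0.036 ]]
mouth [0.5574 0.195  0.0163] [[0.5594 0.1957 0.007 ]]
back [0.5489 0.3353 0.0301] [[0.551  0.3351 0.026 ]]
handle bar [[ 0.59481888 -0.0641143   0.026     ]]
grid 0.84 [458. 322.] ((352.6634826660156, -339.0433044433594), (55.63129425048828, 103.41412353515625), 51.49955368041992)
grid 0.6 [432. 232.] ((568.9395751953125, -285.91729736328125), (105.97109985351562, 59.1909294128418), 22.6545467376709)
tray 0.88 [233. 328.] ((326.96112060546875, 216.55184936523438), (199.36343383789062, 104.3576889038086), 27.710588455200195)
tray 0.69 [308. 229.] ((592.809326171875, 33.873573303222656), (105.98713684082031, 195.95004272460938), 2.9759297370910645)
tray 0.17 [170. 242.] ((570.0936889648438, 383.01239013671875), (174.5148162841797, 449.77191162109375), 1.7337514162063599)
tray_handle 0.72 [307. 227.] ((595.9296875, 35.102752685546875), (110.52426147460938, 200.5281524658203), 2.589826822280884)
tray_handle 0.72 [236. 329.] ((326.673095703125, 219.5296173095703), (200.32984924316406, 102.89229583740234), 27.19424057006836)
machine 0.93 [168. 242.] ((576.5362548828125, 396.3811340332031), (177.36279296875, 460.14166259765625), 2.9014227390289307)
bottle 0.68 [[0.731 0.206 0.1  ]]
tin 0.71 [[ 0.36  -0.179  0.035]]
soap 0.77 [[ 0.698 -0.313  0.07 ]]
cup 0.56 [[0.746 0.094 0.055]]
spoon 0.97 [[0.377 0.022 0.   ]]
```

View pics/crop.png

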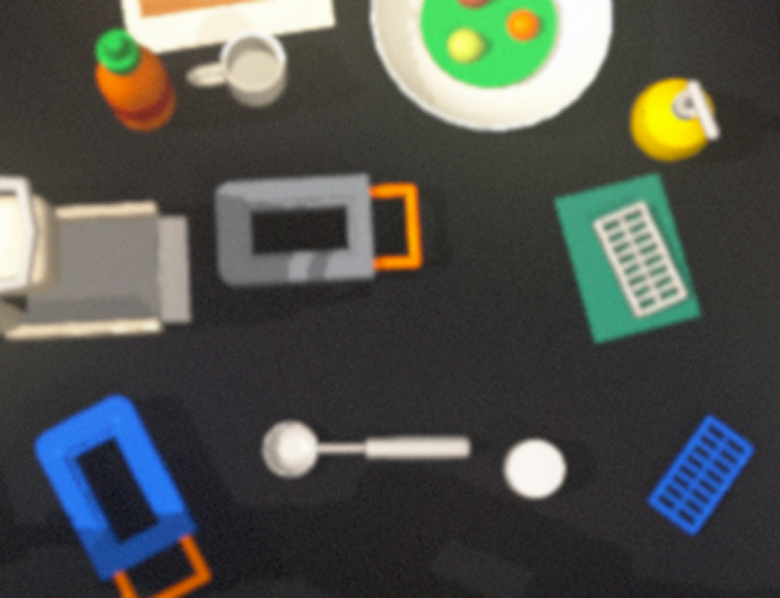

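Crop confirms it: the grey tray with orange handle at top-view (304,229) and the steel grid on the green mat at (435,240). The blue look-alikes are clearly separate. Now I'll take the wrist camera over the grid.

Emit:
step_arm:
  targets: "-635 -649 0 133;-635 -649 0 133;-635 -649 0 133;-635 -649 0 133;-635 -649 0 133;-635 -649 0 133;-635 -649 0 133;-635 -649 0 133;-635 -649 0 133;-635 -649 0 133;-635 -649 40 133;-635 -649 81 133"
  gripper: 0.1

```text
t: 3.15
tcp_pos: [0.464, 0.0028, 0.2169]
tool_rot: [0.899, 0.438, 0.001, 0.001]
force: [0.7, -0.3, -0.1]
finger_gap: 0.9
gripper_force: 0.0
```

Emit:
step_arm:
  targets: "-163 260 67 29;-163 260 67 29;-163 260 67 29;-163 260 67 29;-163 260 67 29;-163 260 67 29;-163 260 67 29;-163 260 67 29;-163 260 67 29"

```text
t: 4.05
tcp_pos: [0.5679, -0.2814, 0.1488]
tool_rot: [0.979, 0.202, -0.001, -0.001]
force: [0.3, 1.1, -0.1]
finger_gap: 0.896
gripper_force: 0.0
```

```bash
cat > g.py <<'E'
from h import *
import sys
s=manip.sense(); im=manip.snapshot("wrist"); C=cal("wrist",s); cv2.imwrite(f"pics/{sys.argv[1]}.png",im[:,:,::-1])
M=R.from_quat(s["tool_rot"]).as_matrix()
print(s["t"],s["tcp_pos"].round(4),"yaw y",np.degrees(np.arctan2(M[1,1],M[0,1])).round(2))
for d in manip.masks_of("wrist","grid"):
    r=rect(C,d["pixels"],.015); print(d["p"],r)
    dl=np.array([*r[0],s["tcp_pos"][2]*1e3])/1e3-s["tcp_pos"]; print("tool shift mm",(M.T@dl*1e3).round(1))
hsv=cv2.cvtColor(im,cv2.COLOR_RGB2HSV); m=((hsv[...,1]<60)&(hsv[...,2]>110)).astype(np.uint8)
n,l,st,_=cv2.connectedComponentsWithStats(cv2.morphologyEx(m,cv2.MORPH_CLOSE,np.ones((9,9))))
for i in range(1,n):
    if st[i,4]>3000: print("blob",st[i],rect(C,l==i,.015))
E
python3 g.py w1
```

```text
4.05 [ 0.5679 -0.2814  0.1488] yaw y -66.7
0.98 ((568.7952880859375, -289.27923583984375), (105.39472198486328, 54.71296691894531), 22.341476440429688)
tool shift mm [-2.3  7.6 -0. ]
0.66 ((414.15472412109375, -346.922607421875), (10.866633415222168, 20.69906234741211), 23.355213165283203)
tool shift mm [-1.671e+02 -6.000e-01  1.000e-01]
blob [ 491    0  102  138 8069] ((719.288330078125, -360.8356018066406), (86.16739654541016, 61.625267028808594), 18.797700881958008)
blob [ 294  155   84  152 9752] ((569.0164794921875, -289.39886474609375), (105.21511840820312, 54.35298538208008), 22.930830001831055)
blob [  503   189   137   213 17355] ((597.178466796875, -506.8031921386719), (135.41539001464844, 144.36306762695312), 89.9466552734375)
```

View pics/w1.png

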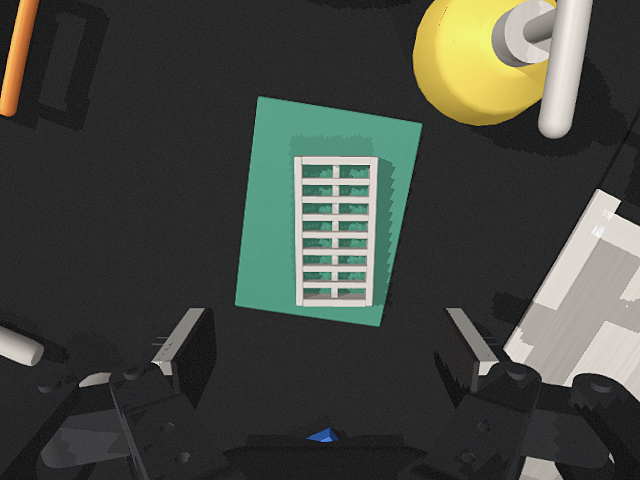

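The wrist view shows the grid at about (336,231), clear of the soap, so I can descend onto it.

Emit:
step_arm:
  targets: "-2 8 40 1;-2 8 80 1;-2 8 110 1;-2 8 130 1;-2 8 140 1;-2 8 146 1;-2 8 146 1;-2 8 146 1"

```text
t: 4.95
tcp_pos: [0.5708, -0.2911, 0.0043]
tool_rot: [0.981, 0.194, 0.001, 0.001]
force: [0.9, -0.2, 0.6]
finger_gap: 0.899
gripper_force: 0.0
```

Emit:
step_arm:
  targets: "0 0 0 0;0 0 0 0;0 0 0 0;0 0 0 0;0 0 0 0;0 0 0 0;0 0 0 0"
  gripper: 0.6
  squeeze: 35

```text
t: 5.65
tcp_pos: [0.5706, -0.2913, 0.0044]
tool_rot: [0.981, 0.193, 0.001, 0.001]
force: [-1.5, 1.1, 6.3]
finger_gap: 0.619
gripper_force: 37.5
```

Emit:
step_arm:
  targets: "0 0 -20 0;0 0 -60 0;0 0 -100 -5;114 -214 -296 -71;114 -214 -296 -71;114 -214 -296 -71;114 -214 -296 -71;114 -214 -296 -71;114 -214 -296 -71;114 -214 -296 -71;114 -214 -296 -71;114 -214 -296 -71"

```text
t: 6.85
tcp_pos: [0.5941, -0.049, 0.2994]
tool_rot: [0.686, 0.728, 0.0, 0.0]
force: [0.0, -0.1, -1.4]
finger_gap: 0.614
gripper_force: 37.5
```

Emit:
step_arm:
  targets: "0 0 0 0;0 0 0 0;0 0 0 0"

```text
t: 7.15
tcp_pos: [0.594, -0.0502, 0.2984]
tool_rot: [0.687, 0.727, -0.0, -0.001]
force: [0.2, 0.3, -1.7]
finger_gap: 0.621
gripper_force: 37.5
```

```bash
cat > t.py <<'E'
from h import *
import sys
s=manip.sense(); im=manip.snapshot("wrist"); C=cal("wrist",s); cv2.imwrite(f"pics/{sys.argv[1]}.png",im[:,:,::-1])
M=R.from_quat(s["tool_rot"]).as_matrix()
print(s["t"],s["tcp_pos"].round(4),"yaw y",np.degrees(np.arctan2(M[1,1],M[0,1])).round(2),s["force"].round(1))
for q,z in(("tray_seat",.036),("tray",.0),("mouth",.007),("tray_handle",.026)):
    print(q,[(round(d["p"],2),np.round(d["position"]),unproj(C,d["position"],z).round(4)) for d in manip.mark_of("wrist",q)[:3]])
for q,z in(("grid",s["tcp_pos"][2]+.011),("tray",.04)):
    for d in manip.masks_of("wrist",q)[:2]: print(q,round(d["p"],2),np.round(d["position"]),rect(C,d["pixels"],z))
E
python3 t.py w2
```

```text
7.15 [ 0.594  -0.0502  0.2984] yaw y 3.2 [ 0.2  0.3 -1.7]
tray_seat [(0.9, array([332.,  93.]), array([[0.5961, 0.0458, 0.036 ]]))]
tray [(0.7, array([331.,  86.]), array([[0.595 , 0.0555, 0.    ]]))]
mouth []
tray_handle [(0.69, array([330., 210.]), array([[ 0.6003, -0.0646,  0.026 ]]))]
grid 0.7 [325. 309.] ((594.8909912109375, -48.22795486450195), (54.188907623291016, 97.9108657836914), 3.109515905380249)
grid 0.2 [333.  85.] ((593.2926025390625, 21.96442222595215), (33.06056594848633, 62.139400482177734), 3.2012600898742676)
tray 0.94 [332.  88.] ((597.6759033203125, 29.898895263671875), (101.29949951171875, 189.23353576660156), 3.095433473587036)
```

View pics/w2.png

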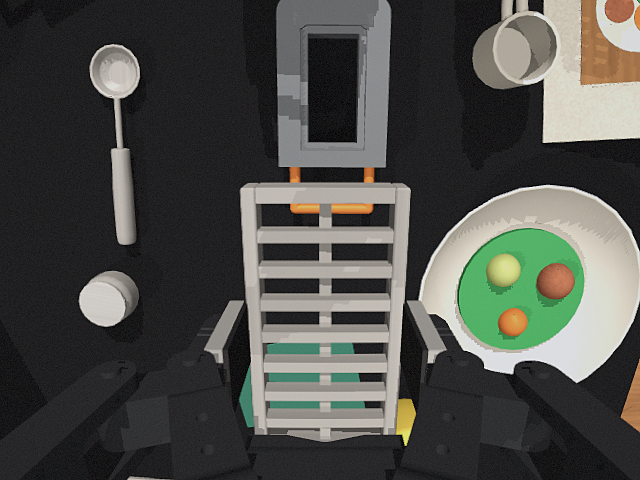

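The wrist view shows the tray recess rim at roughly (302,25), (367,25), (369,150), (300,150), and the tray's rear edge at row 166. The held grid has its front edge at row 184, columns 241 to 410, and looks straight in the hand. I'll get the edges numerically.

```bash
cat > a.py <<'E'
from h import *
s=manip.sense(); C=cal("wrist",s); im=cv2.imread("pics/w2.png")
c=im[0:215,230:420]; cv2.imwrite("pics/w2c.png",cv2.resize(c,None,fx=2.7,fy=2.7,interpolation=cv2.INTER_CUBIC))
g=im.astype(float).mean(2)
print("row 80:",g[80,272:395].astype(int).tolist()); print("row 120:",g[120,272:395].astype(int).tolist())
print("col 333:",g[0:215,333].astype(int).tolist())
print("col 315 0-40:",g[0:40,315].astype(int).tolist())
for n,z,ps in(("recess",.04,[(302,25),(367,25),(369,150),(300,150)]),("rear",.04,[(278,166),(387,166)])):
    print(n,(unproj(C,ps,z)*1e3).round(1).tolist())
for dz in(.004,.008,.012):
    print("gridfront",dz,(unproj(C,[(241,184),(410,184)],s["tcp_pos"][2]+dz)*1e3).round(1).tolist())
E
python3 a.py
```

```text
row 80: [22, 26, 24, 22, 5, 123, 143, 141, 139, 140, 139, 140, 141, 140, 139, 141, 139, 140, 142, 140, 141, 142, 141, 141, 140, 141, 145, 139, 99, 89, 88, 92, 90, 97, 107, 98, 30, 17, 11, 18, 20, 17, 7, 20, 23, 15, 19, 13, 23, 18, 13, 18, 17, 21, 17, 5, 18, 13, 15, 10, 22, 24, 14, 21, 17, 25, 12, 16, 17, 21, 15, 15, 17, 24, 9, 22, 19, 17, 18, 21, 21, 25, 17, 21, 25, 57, 86, 109, 108, 146, 144, 143, 139, 90, 129, 145, 142, 142, 141, 142, 143, 142, 143, 141, 142, 141, 141, 141, 140, 142, 142, 142, 140, 138, 141, 148, 120, 55, 20, 29, 30, 30, 34]
row 120: [29, 36, 21, 24, 10, 55, 130, 143, 141, 139, 141, 138, 138, 139, 138, 138, 140, 141, 143, 144, 142, 144, 142, 142, 141, 143, 143, 138, 116, 84, 88, 98, 110, 105, 107, 91, 49, 18, 21, 10, 21, 22, 22, 25, 18, 27, 28, 14, 23, 16, 13, 18, 16, 14, 18, 28, 16, 21, 20, 23, 28, 20, 22, 22, 21, 22, 25, 16, 26, 23, 24, 29, 21, 21, 22, 17, 7, 20, 22, 9, 13, 19, 17, 10, 48, 98, 147, 141, 139, 139, 139, 141, 115, 139, 143, 143, 140, 138, 140, 140, 140, 138, 139, 140, 139, 138, 139, 137, 138, 137, 140, 142, 138, 142, 143, 112, 14, 26, 30, 27, 24, 28
[... 783 characters left out ...]
 19, 17, 89, 156, 147, 140, 139, 149, 178, 175, 174, 175, 174, 176, 174, 174, 176, 175, 174, 175, 177, 176, 171, 157, 136, 155, 167, 164, 155, 147, 142, 134, 110, 66, 22]
col 315 0-40: [107, 105, 106, 105, 108, 106, 107, 107, 107, 107, 108, 107, 107, 106, 107, 107, 107, 107, 104, 105, 106, 107, 108, 108, 83, 73, 112, 104, 104, 108, 107, 107, 113, 86, 49, 45, 43, 48, 28, 10]
recess [[566.5, 102.2, 40.0], [623.4, 105.6, 40.0], [633.6, -2.8, 40.0], [569.6, -6.4, 40.0]]
rear [[549.6, -22.3, 40.0], [651.7, -16.5, 40.0]]
gridfront 0.004 [[564.9, -2.1, 303.0], [620.3, 1.0, 303.0]]
gridfront 0.008 [[565.7, -1.5, 307.0], [619.5, 1.6, 307.0]]
gridfront 0.012 [[566.5, -0.9, 311.0], [618.6, 2.1, 311.0]]
```

View pics/w2c.png

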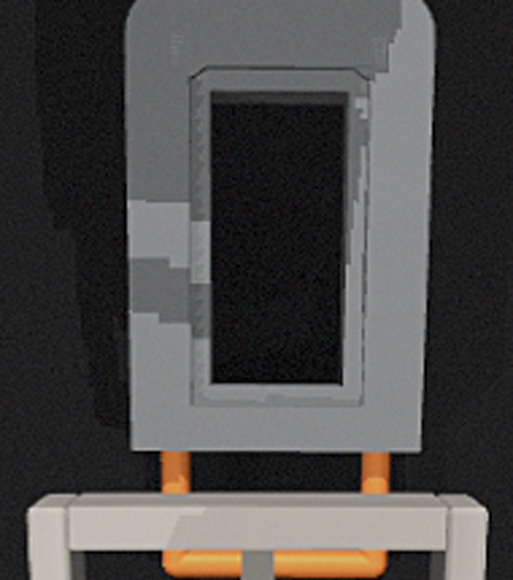

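```bash
python3 - <<'E'
from h import *
s=manip.sense(); C=cal("wrist",s); M=R.from_quat(s["tool_rot"]).as_matrix()
P=unproj(C,[(301,24.5),(366,24.5),(364,150.5),(300.5,150.5)],.04); print((P*1e3).round(1).tolist(), P.mean(0))
print(np.linalg.norm(np.roll(P,-1,0)-P,axis=1))
print("angles",[np.degrees(np.arctan2(*(d[1::-1]))).round(2) for d in(P[0]-P[3],P[1]-P[2],P[1]-P[0],P[2]-P[3])])
G=unproj(C,[(240.5,188),(410.5,188)],s["tcp_pos"][2]+.0105); G0=G.mean(0)-M[:,0]*.052
print("grid ctr",G0, "width",np.linalg.norm(G[1]-G[0]))
Q=unproj(C,[(277.3,80),(388.2,80),(277.7,120),(387.2,120),(277.5,166.5),(387,166.5)],.04); print("sides",(Q*1e3).round(1).tolist())
d=P.mean(0)-G0; d[2]=0; print("tool shift",(M.T@d*1e3).round(1))
E
```

```text
[[565.6, 102.6, 40.0], [622.5, 105.9, 40.0], [629.0, -3.5, 40.0], [570.0, -6.9, 40.0]] [0.59677582 0.04953378 0.04      ]
[0.05694523 0.10962011 0.05901864 0.109569  ]
angles [np.float64(92.31), np.float64(93.39), np.float64(3.32), np.float64(3.26)]
grid ctr [ 0.59560497 -0.05278822  0.30949462] width 0.053308676928902045
sides [[546.5, 54.6, 40.0], [645.9, 60.3, 40.0], [548.0, 19.6, 40.0], [648.1, 25.3, 40.0], [549.1, -22.8, 40.0], [651.7, -17.0, 40.0]]
tool shift [102.1   7.    0. ]
```

Emit:
step_arm:
  targets: "50 4 0 0;100 7 0 0;102 7 50 0;102 7 100 0;102 7 150 0;102 7 190 0;102 7 220 0;102 7 235 0;102 7 241 0;102 7 241 0;102 7 241 0"

```text
t: 8.6
tcp_pos: [0.5969, 0.0524, 0.0596]
tool_rot: [0.686, 0.727, 0.001, 0.001]
force: [0.3, -0.3, -1.5]
finger_gap: 0.612
gripper_force: 37.5
```

```bash
python3 - <<'E'
from h import *
s=manip.sense(); im=manip.snapshot("wrist"); C=cal("wrist",s)
print(s["t"],s["tcp_pos"].round(4),s["tool_rot"].round(4),s["force"].round(1)); cv2.imwrite("pics/w3.png",im[:,:,::-1])
E
```

```text
8.6 [0.5969 0.0524 0.0596] [0.6864 0.7272 0.001  0.0013] [ 0.3 -0.3 -1.5]
```

View pics/w3.png

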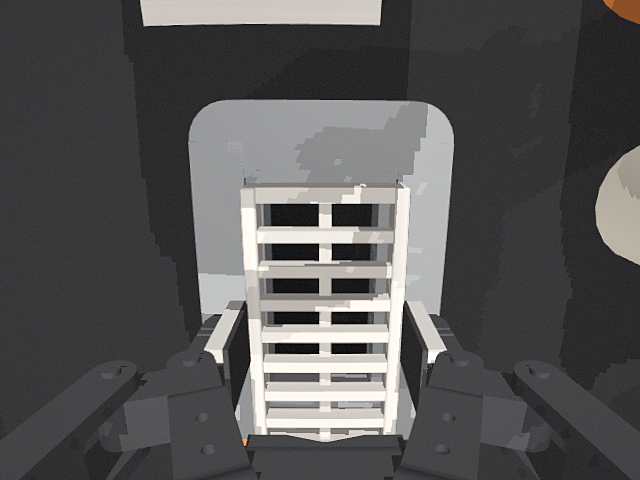

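The view shows the recess's front corner marks at about (245,181) and (398,181), the tray nose at row 99, and the grid front's top edge at row 188. I'll compute the fine offset.

```bash
cat > b.py <<'E'
from h import *
s=manip.sense(); C=cal("wrist",s); M=R.from_quat(s["tool_rot"]).as_matrix(); T=s["tcp_pos"]
g=cv2.imread("pics/w3.png").astype(int).mean(2).astype(int)
print(g[90:110,320].tolist(), g[176:194,320].tolist()); 
for r in(150,): print(g[r,183:200].tolist(),g[r,440:462].tolist())
for r in (180,182): print(r,g[r,238:252].tolist(),g[r,392:412].tolist())
tt=lambda p,z:(((unproj(C,p,z)-T)@M)[:,:2]*1e3).round(1).tolist()
print("nose",tt([(320,99)],.04)); print("recess corners",tt([(245,182),(398,182)],.04))
print("tray sides",tt([(189,150),(454,150)],.04)); print("grid front",tt([(240.5,188),(410.5,188)],T[2]+.0105))
E
python3 b.py
```

```text
[41, 38, 37, 38, 37, 40, 37, 40, 31, 43, 169, 164, 161, 159, 159, 160, 159, 161, 160, 160] [136, 140, 140, 139, 138, 140, 135, 121, 126, 124, 120, 144, 191, 187, 186, 184, 185, 187]
[41, 38, 42, 46, 33, 57, 153, 157, 153, 155, 154, 155, 156, 155, 153, 152, 151] [188, 186, 186, 188, 187, 187, 187, 187, 188, 187, 187, 189, 191, 157, 35, 47, 50, 51, 52, 52, 54, 53]
180 [155, 154, 155, 154, 157, 155, 89, 89, 143, 138, 137, 135, 137, 137] [142, 141, 144, 148, 84, 56, 124, 143, 140, 136, 132, 193, 187, 186, 186, 186, 187, 187, 187, 187]
182 [156, 151, 153, 152, 158, 152, 87, 84, 132, 140, 136, 138, 138, 137] [143, 142, 141, 147, 88, 55, 210, 200, 198, 193, 192, 188, 189, 186, 184, 187, 188, 187, 187, 186]
nose [[77.2, -0.9]]
recess corners [[46.8, -29.8], [46.7, 29.0]]
tray sides [[59.2, -50.6], [59.0, 49.9]]
grid front [[49.0, -25.5], [48.9, 27.8]]
```

```bash
python3 - <<'E'
import cv2
g=cv2.imread("pics/w3.png").astype(int).mean(2).astype(int)
print("cols 240-256"); 
for r in range(166,190,2): print(r,g[r,240:256].tolist(),"|",g[r,390:402].tolist())
E
```

```text
cols 240-256
166 [154, 152, 152, 157, 154, 155, 156, 155, 154, 155, 153, 155, 154, 156, 154, 155] | [142, 142, 142, 142, 142, 141, 143, 141, 143, 141, 141, 142]
168 [153, 160, 162, 159, 155, 155, 155, 153, 155, 154, 155, 154, 156, 156, 156, 156] | [141, 142, 141, 142, 144, 144, 143, 142, 144, 143, 141, 144]
170 [153, 154, 155, 135, 157, 155, 155, 155, 154, 155, 154, 155, 155, 155, 158, 147] | [143, 142, 140, 142, 141, 142, 142, 143, 142, 142, 143, 140]
172 [154, 154, 153, 137, 154, 155, 155, 155, 154, 156, 153, 154, 154, 156, 155, 155] | [141, 141, 143, 142, 144, 145, 142, 142, 122, 145, 141, 144]
174 [157, 153, 154, 152, 154, 157, 154, 155, 154, 155, 156, 143, 128, 155, 156, 154] | [140, 142, 142, 141, 141, 143, 142, 142, 122, 145, 139, 140]
176 [155, 154, 155, 153, 140, 158, 157, 156, 143, 134, 133, 141, 158, 156, 158, 156] | [141, 142, 141, 140, 142, 143, 142, 143, 122, 145, 142, 140]
178 [155, 154, 157, 154, 86, 86, 140, 135, 132, 139, 140, 136, 135, 136, 135, 135] | [142, 141, 142, 140, 143, 143, 148, 147, 120, 144, 142, 142]
180 [155, 154, 157, 155, 89, 89, 143, 138, 137, 135, 137, 137, 136, 136, 137, 142] | [139, 140, 142, 141, 144, 148, 84, 56, 124, 143, 140, 136]
182 [153, 152, 158, 152, 87, 84, 132, 140, 136, 138, 138, 137, 141, 136, 146, 159] | [140, 139, 143, 142, 141, 147, 88, 55, 210, 200, 198, 193]
184 [155, 155, 155, 149, 88, 98, 128, 126, 125, 125, 124, 121, 124, 124, 123, 123] | [127, 124, 117, 122, 127, 130, 125, 128, 121, 119, 108, 217]
186 [155, 153, 150, 135, 130, 130, 130, 126, 123, 126, 125, 127, 128, 126, 125, 123] | [115, 121, 121, 120, 121, 122, 127, 128, 128, 127, 124, 119]
188 [149, 170, 178, 179, 179, 179, 181, 181, 182, 180, 184, 182, 182, 161, 164, 204] | [198, 197, 199, 199, 202, 162, 133, 150, 184, 180, 180, 179]
```

Emit:
step_arm:
  targets: "0 -1.5 0 0;-0.5 -1.5 5 0;-0.5 -1.5 10 0;-0.5 -1.5 14 0;-0.5 -1.5 16 0;-0.5 -1.5 16 0"

```text
t: 9.25
tcp_pos: [0.5936, 0.052, 0.0414]
tool_rot: [0.686, 0.727, -0.0, -0.0]
force: [0.6, 0.4, -1.7]
finger_gap: 0.612
gripper_force: 37.5
```

Emit:
step_arm:
  targets: "0 0 0.7 0;0 0 1.4 0;0 0 2 0;0 0 2 0"

```text
t: 9.65
tcp_pos: [0.594, 0.052, 0.0401]
tool_rot: [0.686, 0.727, 0.0, 0.0]
force: [-1.1, 0.3, -0.3]
finger_gap: 0.621
gripper_force: 37.5
```

Emit:
step_arm:
  targets: "0 0 0.5 0;0 0 1 0;0 0 1 0"

```text
t: 9.95
tcp_pos: [0.594, 0.0519, 0.039]
tool_rot: [0.686, 0.727, -0.0, 0.0]
force: [0.9, 1.1, -1.8]
finger_gap: 0.613
gripper_force: 37.5
```

Emit:
step_arm:
  targets: "0 0 0.5 0;0 0 1 0;0 0 1 0"

```text
t: 10.25
tcp_pos: [0.5939, 0.052, 0.038]
tool_rot: [0.686, 0.727, -0.0, -0.0]
force: [-0.2, 0.2, -1.3]
finger_gap: 0.616
gripper_force: 37.5
```

Emit:
step_arm:
  targets: "0 0 0.5 0;0 0 1 0;0 0 1 0"

```text
t: 10.55
tcp_pos: [0.594, 0.052, 0.0374]
tool_rot: [0.686, 0.727, 0.0, 0.0]
force: [-1.1, -0.6, 2.7]
finger_gap: 0.618
gripper_force: 37.8
```

Contact came at the height expected for a seated grid, so I'll release.

Emit:
step_arm:
  targets: "0 0 0 0;0 0 0 0;0 0 0 0;0 0 0 0;0 0 0 0"
  gripper: 0.15

```text
t: 11.05
tcp_pos: [0.594, 0.0519, 0.037]
tool_rot: [0.686, 0.727, -0.0, -0.0]
force: [0.7, -0.3, 0.6]
finger_gap: 0.848
gripper_force: 0.0
```

Emit:
step_arm:
  targets: "0 0 -15 0;-20 0 -50 0;-60 0 -80 0;-90 0 -110 0;-90 0 -110 0;-90 0 -110 0"

```text
t: 11.65
tcp_pos: [0.5995, -0.0384, 0.1485]
tool_rot: [0.687, 0.727, 0.001, 0.001]
force: [-0.0, -0.5, -0.3]
finger_gap: 0.851
gripper_force: 0.0
```

```bash
python3 t.py w4
```

```text
11.65 [ 0.5995 -0.0384  0.1485] yaw y 3.2 [-0.  -0.5 -0.3]
tray_seat [(0.83, array([324.,  91.]), array([[0.5953, 0.0483, 0.036 ]]))]
tray [(0.62, array([325.,  86.]), array([[0.5958, 0.0539, 0.    ]]))]
mouth [(0.26, array([ 33., 373.]), array([[ 0.3713, -0.1719,  0.007 ]]))]
tray_handle [(0.65, array([326., 271.]), array([[ 0.603 , -0.0644,  0.026 ]])), (0.18, array([ 24., 176.]), array([[ 0.4026, -0.01  ,  0.026 ]]))]
grid 0.6 [325.  89.] ((595.7578125, 38.43424606323242), (29.485219955444336, 52.29349899291992), 3.15214467048645)
tray 0.86 [330. 124.] ((597.7798461914062, 16.587059020996094), (101.54688262939453, 159.86981201171875), 3.1625657081604004)
```

View pics/w4.png

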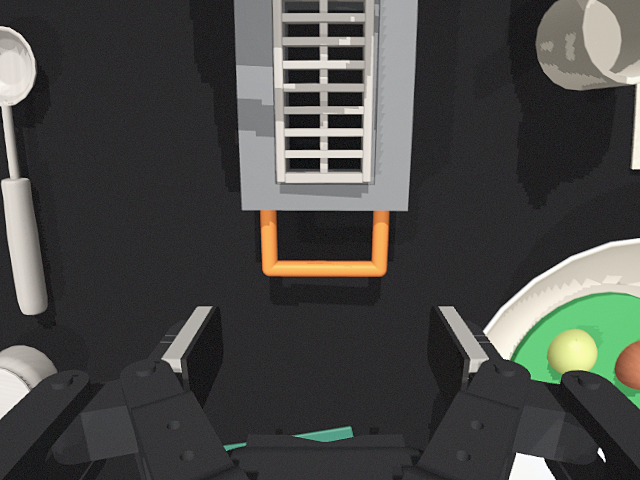

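The view shows the grid lying in the recess with even margins (image columns 275 to 375) and the handle bar at (262–387, 268). Next I'll measure the machine's axis from above the bay.

Emit:
step_arm:
  targets: "30 -10 -50 0;70 -20 -100 0;110 -32 -150 0;140 -32 -150 0;140 -32 -150 0;140 -32 -150 0"

```text
t: 12.6
tcp_pos: [0.559, 0.1019, 0.2978]
tool_rot: [0.685, 0.728, 0.001, 0.001]
force: [-0.0, 0.1, 0.2]
finger_gap: 0.848
gripper_force: 0.0
```

```bash
python3 t.py w5; python3 - <<'E'
from h import *
im=cv2.imread("pics/w5.png")
E
```

```text
12.6 [0.559  0.1019 0.2978] yaw y 3.52 [-0.   0.1  0.2]
tray_seat [(0.79, array([100.,  52.]), array([[0.3468, 0.2247, 0.036 ]])), (0.58, array([357., 254.]), array([[0.5956, 0.0465, 0.036 ]])), (0.41, array([504.,  96.]), array([[0.7196, 0.2068, 0.036 ]]))]
tray [(0.9, array([356., 239.]), array([[0.5969, 0.0527, 0.    ]])), (0.75, array([119.,  51.]), array([[0.3478, 0.231 , 0.    ]])), (0.24, array([515., 210.]), array([[0.765 , 0.0951, 0.    ]]))]
mouth [(0.91, array([333., 102.]), array([[0.5628, 0.1918, 0.007 ]]))]
tray_handle [(0.72, array([354., 346.]), array([[ 0.6018, -0.0626,  0.026 ]])), (0.57, array([ 10., 105.]), array([[0.2449, 0.176 , 0.026 ]])), (0.43, array([352., 292.]), array([[0.5948, 0.001 , 0.026 ]]))]
grid 0.57 [356. 253.] ((568.5309448242188, 129.69915771484375), (18.146522521972656, 35.4623908996582), 3.2992372512817383)
grid 0.46 [159. 239.] ((504.5628356933594, 118.25619506835938), (16.098033905029297, 51.65064239501953), 7.089610576629639)
tray 0.89 [361. 240.] ((596.5040893554688, 36.1248779296875), (100.08406829833984, 192.7630157470703), 2.7891945838928223)
tray 0.77 [95. 57.] ((336.2019348144531, 216.5987548828125), (197.06431579589844, 108.25881958007812), 28.183406829833984)
```

View pics/w5.png

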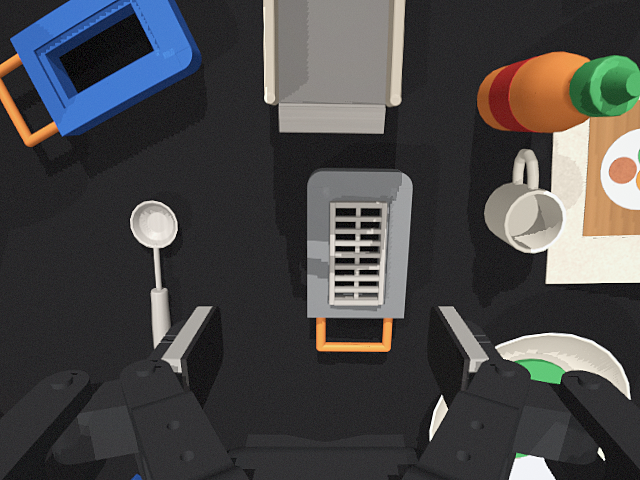

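The bay floor spans columns about 276 to 391, with the ramp's front edge at row 132 and the lip at row 103. I'll extract the edges.

```bash
python3 - <<'E'
from h import *
im=cv2.imread("pics/w5.png"); 
for r in(10,45,80):
    print(r,"L",im[r,260:282].tolist()); print("R",im[r,384:408].tolist())
g=im.astype(int).mean(2).astype(int)
for r in(112,125): print(r,g[r,274:284].tolist(),g[r,380:390].tolist())
for c in(290,330,375): print(c,g[96:138,c].tolist())
E
```

```text
10 L [[41, 39, 39], [32, 33, 29], [15, 8, 10], [180, 202, 214], [229, 248, 252], [193, 211, 219], [181, 199, 210], [183, 200, 211], [184, 201, 212], [185, 202, 213], [187, 202, 213], [186, 204, 215], [185, 201, 212], [156, 174, 186], [105, 117, 128], [93, 105, 113], [95, 110, 117], [95, 108, 115], [112, 118, 124], [120, 123, 127], [118, 122, 125], [118, 122, 126]]
R [[136, 139, 143], [133, 137, 141], [135, 138, 142], [132, 136, 139], [126, 132, 138], [114, 125, 135], [110, 125, 134], [110, 124, 134], [110, 126, 134], [109, 123, 132], [166, 183, 194], [182, 199, 209], [189, 205, 216], [188, 204, 215], [186, 203, 214], [187, 203, 213], [183, 201, 213], [185, 201, 212], [185, 203, 213], [182, 201, 211], [158, 178, 190], [19, 13, 16], [29, 30, 28], [42, 40, 40]]
45 L [[42, 41, 45], [35, 29, 37], [22, 15, 12], [130, 149, 161], [211, 231, 241], [191, 209, 218], [183, 200, 211], [185, 202, 213], [185, 202, 212], [185, 202, 213], [186, 203, 213], [189, 206, 216], [183, 201, 211], [168, 185, 196], [124, 138, 150], [89, 102, 110], [97, 110, 119], [92, 107, 114], [110, 114, 120], [118, 123, 125
[... 1312 characters left out ...]
, 131, 172, 164, 163, 162] [163, 165, 169, 172, 74, 10, 26, 25, 32, 31]
290 [137, 137, 139, 140, 136, 142, 117, 148, 176, 168, 150, 164, 159, 162, 164, 163, 164, 163, 161, 162, 161, 169, 166, 165, 161, 159, 163, 164, 162, 162, 162, 163, 163, 162, 166, 156, 96, 6, 28, 25, 32, 30]
330 [137, 138, 139, 139, 138, 139, 130, 107, 167, 172, 165, 157, 163, 161, 162, 165, 168, 167, 165, 166, 164, 167, 169, 162, 163, 163, 162, 163, 161, 163, 163, 163, 165, 162, 164, 173, 124, 35, 19, 25, 24, 32]
375 [137, 141, 136, 138, 138, 138, 138, 117, 132, 167, 171, 156, 165, 167, 165, 164, 169, 170, 169, 170, 168, 167, 171, 170, 165, 167, 165, 166, 162, 164, 163, 166, 165, 167, 167, 167, 169, 125, 22, 29, 26, 30]
```

```bash
python3 - <<'E'
from h import *
s=manip.sense(); C=cal("wrist",s); M=R.from_quat(s["tool_rot"]).as_matrix()
a=lambda d:np.degrees(np.arctan2(d[1],d[0])).round(2)
L=unproj(C,[(274,10),(274.4,45),(274.8,80)],.036);Q=unproj(C,[(393.8,10),(392.3,45),(390.8,80)],.036)
print("walls",(L*1e3).round(1).tolist(),(Q*1e3).round(1).tolist(),a(L[0]-L[2]),a(Q[0]-Q[2]))
O=unproj(C,[(263.2,10),(263.3,45),(263.9,80)],.036); O2=unproj(C,[(405,10),(403.4,45),(401.2,80)],.036); print("outer",a(O[0]-O[2]),a(O2[0]-O2[2]),(O*1e3).round(1).tolist(),(O2*1e3).round(1).tolist())
lip=unproj(C,[(290,102.3),(330,103),(375,103.7)],.007); rf=unproj(C,[(290,132.2),(330,132.6),(375,133.3)],0.)
print("lip",(lip*1e3).round(1).tolist(),a(lip[2]-lip[0]),"ramp",(rf*1e3).round(1).tolist(),a(rf[2]-rf[0]))
rs=unproj(C,[(278.3,112),(385,112)],.005); print("rampsides",(rs*1e3).round(1).tolist())
# tray edges
im=cv2.imread("pics/w5.png").astype(int); g=im.mean(2)
for r in(200,230,260,300):
    row=g[r]; l=300+np.argmax(np.diff(row[300:316])); rr=398+np.argmin(np.diff(row[398:420])); P=unproj(C,[(l+.5,r),(rr+.5,r)],.04); print(r,l,rr,(P*1e3).round(1).tolist(),(P.mean(0)*1e3).round(1))
E
```

```text
walls [[505.8, 262.3, 36.0], [507.1, 233.1, 36.0], [508.4, 203.2, 36.0]] [[610.3, 268.2, 36.0], [611.4, 238.9, 36.0], [612.6, 209.0, 36.0]] 92.56 92.23
outer 92.2 91.8 [[496.3, 262.0, 36.0], [497.2, 232.7, 36.0], [498.6, 202.8, 36.0]] [[620.1, 268.9, 36.0], [621.3, 239.6, 36.0], [622.0, 209.6, 36.0]]
lip [[520.4, 185.7, 7.0], [559.3, 187.1, 7.0], [603.1, 189.0, 7.0]] 2.27 ramp [[520.9, 157.0, 0.0], [561.0, 158.7, 0.0], [606.2, 160.6, 0.0]] 2.45
rampsides [[509.0, 176.0, 5.0], [613.8, 181.8, 5.0]]
200 306 411 [[541.9, 96.1, 40.0], [641.6, 101.7, 40.0]] [591.8  98.9  40. ]
230 306 409 [[543.2, 66.8, 40.0], [642.8, 72.3, 40.0]] [593.   69.5  40. ]
260 306 407 [[544.5, 36.3, 40.0], [644.2, 41.8, 40.0]] [594.3  39.   40. ]
300 306 404 [[546.3, -6.4, 40.0], [645.9, -1.0, 40.0]] [596.1  -3.7  40. ]
```

Machine axis is at about 92.4° and the tray is within 0.3° of parallel. The tray must shift about 27 mm toward world −x. The lip's inner face is near y=0.187, so the tray origin has about 204 mm to travel. Next I go to the handle.

Emit:
step_arm:
  targets: "-40 10 0 8;-80 20 30 16;-120 30 70 24;-166 34 120 32;-166 34 170 40;-166 34 200 48;-166 34 200 56;-166 34 200 64;-166 34 200 72;-166 34 200 80;-166 34 200 88;-166 34 200 90.5"
  gripper: 0.62

```text
t: 14.15
tcp_pos: [0.6024, -0.0647, 0.0963]
tool_rot: [1.0, 0.022, -0.001, -0.0]
force: [0.8, -0.5, 0.3]
finger_gap: 0.381
gripper_force: 0.0
```

Emit:
step_arm:
  targets: "0 0 0 0;0 0 0 0;0 0 0 0"

```text
t: 14.45
tcp_pos: [0.6025, -0.0641, 0.0968]
tool_rot: [1.0, 0.025, -0.0, -0.0]
force: [0.0, -0.2, -0.0]
finger_gap: 0.385
gripper_force: 0.0
```

```bash
cat > o.py <<'E'
from h import *
s=manip.sense(); im=manip.snapshot("wrist"); C=cal("wrist",s); M=R.from_quat(s["tool_rot"]).as_matrix()
print(s["t"],s["tcp_pos"].round(4),"yaw y",np.degrees(np.arctan2(M[1,1],M[0,1])).round(2),s["force"].round(1)); cv2.imwrite("pics/w6.png",im[:,:,::-1])
h=cv2.cvtColor(im,cv2.COLOR_RGB2HSV); m=((h[...,0]>6)&(h[...,0]<22)&(h[...,1]>150)&(h[...,2]>90)).astype(np.uint8)
n,l,st,_=cv2.connectedComponentsWithStats(m)
for i in range(1,n):
    if st[i,4]>500:
        ys,xs=np.nonzero(l==i); P=unproj(C,np.c_[xs,ys],.028); p=(P-s["tcp_pos"])@M*1e3
        print(st[i],"world rect",cv2.minAreaRect((P[:,:2]*1e3).astype(np.float32)),"tool x,y range",p[:,:2].min(0).round(1),p[:,:2].max(0).round(1))
E
python3 o.py
```

```text
14.45 [ 0.6025 -0.0641  0.0968] yaw y -87.19 [ 0.  -0.2 -0. ]
[ 235  186   95  149 4901] world rect ((600.970703125, -43.68274688720703), (82.15485382080078, 47.55574417114258), 2.9033002853393555) tool x,y range [-41.6 -44.3] [40.5  3.4]
```

Emit:
step_arm:
  targets: "0 -1.5 30 0;0 -1.5 55 0;0 -1.5 70 0;0 -1.5 80 0;0 -1.5 86 0;0 -1.5 86 0;0 -1.5 86 0"

```text
t: 15.2
tcp_pos: [0.6032, -0.0624, 0.0117]
tool_rot: [1.0, 0.024, 0.001, 0.0]
force: [-0.4, -0.0, 0.5]
finger_gap: 0.38
gripper_force: 0.0
```

Emit:
step_arm:
  targets: "0 0 0 0;0 0 0 0;0 0 0 0;0 0 0 0;0 0 0 0"
  gripper: 0.95
  squeeze: 20

```text
t: 15.7
tcp_pos: [0.6031, -0.0624, 0.0119]
tool_rot: [1.0, 0.024, 0.001, 0.0]
force: [0.2, 0.4, 6.4]
finger_gap: 0.105
gripper_force: 20.1
```

Emit:
step_arm:
  targets: "0 0 -0.5 0;0 0 -1 0;0 0 -1 0"
  squeeze: 35

```text
t: 16.0
tcp_pos: [0.6029, -0.0623, 0.012]
tool_rot: [1.0, 0.024, 0.0, 0.0]
force: [0.6, 1.0, 1.8]
finger_gap: 0.102
gripper_force: 34.3
```

Emit:
step_arm:
  targets: "-3 -4 0 0;-6 -8 0 0;-9 -12 0 0;-12 -16 0 0;-15 -20 0 0;-18 -24 0 0;-21 -28 0 0;-24 -32 0 0;-27 -36 0 0;-27 -36 0 0;-27 -36 0 0"

```text
t: 17.1
tcp_pos: [0.5728, -0.0266, 0.012]
tool_rot: [1.0, 0.024, -0.001, -0.001]
force: [-0.5, 1.7, 1.2]
finger_gap: 0.097
gripper_force: 34.7
```

```bash
python3 - <<'E'
from h import *
s=manip.sense(); print(s["force"].round(1),s["ft_torque"].round(2))
T,S=cal("top"),cal("side")
a=manip.snapshot("top"); b=manip.snapshot("side")
c=np.hstack([cv2.resize(a[185:300,180:370],None,fx=3,fy=3,interpolation=cv2.INTER_CUBIC)])
cv2.imwrite("pics/c2.png",c[:,:,::-1])
for d in manip.masks_of("top","tray")[:2]: print(round(d["p"],2),np.round(d["position"]),rect(T,d["pixels"],.04))
# predicted overlays: tray sides and bay walls edges
g=a.astype(int).mean(2).astype(int)
for c_ in(225,240,270,285,300): print(c_,g[205:280,c_].tolist())
E
```

```text
[-0.5  1.7  1.2] [ 0.28 -0.01 -0.18]
0.36 [267. 360.] ((264.78265380859375, 145.57826232910156), (24.204404830932617, 12.2801513671875), 0.32733067870140076)
225 [87, 87, 91, 92, 94, 98, 99, 104, 104, 107, 106, 110, 110, 114, 116, 117, 118, 119, 120, 122, 124, 124, 125, 127, 125, 128, 127, 131, 131, 131, 131, 133, 134, 132, 137, 137, 138, 137, 138, 140, 141, 143, 139, 140, 140, 138, 138, 135, 137, 137, 134, 133, 133, 132, 131, 133, 128, 129, 130, 128, 128, 125, 127, 124, 124, 123, 121, 123, 123, 122, 124, 123, 120, 120, 122]
240 [68, 77, 79, 79, 87, 87, 90, 93, 93, 98, 98, 102, 107, 108, 111, 109, 110, 114, 115, 118, 118, 121, 122, 122, 123, 124, 123, 128, 129, 132, 129, 131, 131, 132, 135, 135, 133, 136, 135, 135, 136, 136, 138, 136, 137, 137, 138, 136, 136, 134, 135, 133, 133, 135, 131, 133, 131, 130, 129, 130, 127, 126, 127, 126, 122, 125, 123, 124, 120, 121, 119, 121, 118, 119, 120]
270 [53, 53, 53, 50, 55, 53, 60, 67, 70, 76, 81, 84, 84, 88, 88, 94, 95, 99, 102, 104, 106, 107, 106, 111, 116, 112, 114, 116, 117, 118, 117, 118, 118, 117, 117, 114, 113, 112, 107, 108, 102, 103, 96, 97, 96, 91, 89, 87, 87, 83, 81, 80, 76, 77, 75, 74, 74, 78, 75, 76, 80, 84, 88, 90, 98, 99, 104, 109, 109, 112, 115, 117, 118, 118, 118]
285 [52, 53, 49, 54, 52, 50, 44, 49, 49, 50, 47, 47, 51, 57, 66, 73, 83, 85, 88, 91, 91, 99, 101, 100, 103, 104, 107, 107, 111, 111, 114, 113, 119, 118, 120, 123, 124, 123, 127, 126, 129, 127, 129, 129, 133, 133, 135, 134, 134, 137, 138, 138, 140, 140, 138, 139, 137, 135, 136, 135, 134, 133, 133, 132, 132, 131, 131, 129, 131, 132, 128, 130, 126, 124, 124]
300 [53, 51, 51, 49, 50, 50, 48, 49, 50, 50, 47, 46, 47, 57, 73, 75, 73, 72, 77, 78, 84, 87, 90, 93, 94, 98, 99, 101, 101, 106, 106, 111, 112, 113, 116, 116, 116, 120, 121, 122, 124, 127, 126, 128, 128, 127, 131, 130, 133, 130, 132, 138, 137, 136, 137, 139, 137, 138, 141, 138, 140, 137, 136, 136, 136, 133, 135, 131, 131, 133, 128, 131, 128, 129, 130]
```

View pics/c2.png

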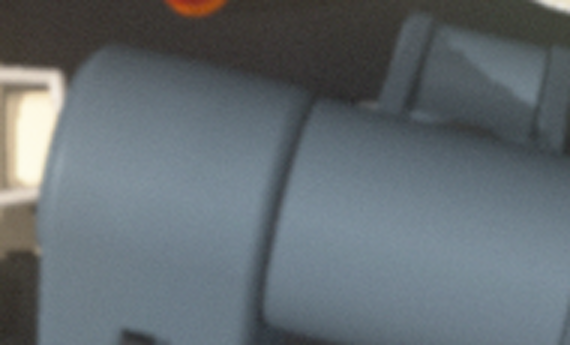

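The top view is blocked by the arm, so I've used all ten pictures and now work from numbers. I'll cross-check the lateral alignment using the earlier close view.

```bash
python3 - <<'E'
from h import *
s=manip.sense(); s3=dict(s); s3["tcp_pos"]=np.array([.5969,.0524,.0596]); s3["tool_rot"]=np.array([.6864,.7272,.001,.0013])
im=cv2.imread("pics/w3.png"); g=im.astype(int).mean(2)
for r in(5,12,20):
    print(r,126+np.argmax(np.diff(g[r,126:160])),368+np.argmin(np.diff(g[r,368:395])))
ed={c:18+int(np.argmin(np.diff(g[18:34,c]))) for c in(160,200,250,300,350)}; print(ed)
for tilt in(0,1):
    if not tilt: s3["tool_rot"]=np.array([.6864,.7272,0,0])
    C=cal("wrist",s3)
    M=R.from_quat(s3["tool_rot"]).as_matrix()
    tt=lambda p,z:(((unproj(C,p,z)-s3["tcp_pos"])@M)[:,:2]*1e3).round(1).tolist()
    print("ramp corners",tt([(142,25),(381,25)],0.),"tray",tt([(189,150),(454.5,150)],.04),tt([(192,200),(450,200)],.04))
    print("ramp edge", tt([(c,r+.5) for c,r in ed.items()],0.))
S=cal("side"); manip.snapshot("side")
for q,z in(("tray_seat",.036),("mouth",.007),("bay_back",.026),("tray_handle",.026),("tray",0.)):
    print(q,[(round(d["p"],2),unproj(S,d["position"],z).round(4)[0]) for d in manip.mark_of("side",q)])
E
```

```text
5 139 380
12 140 380
20 142 379
{160: 25, 200: 23, 250: 23, 300: 23, 350: 24}
ramp corners [[115.1, -80.7], [113.4, 26.1]] tray [[61.3, -50.2], [61.2, 50.3]] [[42.1, -50.6], [42.0, 49.9]]
ramp edge [[114.5, -72.4], [114.8, -54.2], [114.2, -31.8], [114.0, -9.7], [113.5, 12.4]]
ramp corners [[115.1, -80.7], [113.4, 26.1]] tray [[61.3, -50.2], [61.2, 50.3]] [[42.1, -50.6], [42.0, 49.9]]
ramp edge [[114.5, -72.4], [114.8, -54.2], [114.2, -31.8], [114.0, -9.7], [113.5, 12.4]]
tray_seat [(0.78, array([0.3428, 0.2198, 0.036 ]))]
mouth [(0.72, array([0.5733, 0.2057, 0.007 ]))]
bay_back []
tray_handle [(0.95, array([ 0.5674, -0.0236,  0.026 ])), (0.62, array([0.2392, 0.1672, 0.026 ]))]
tray [(0.87, array([0.3403, 0.2307, 0.    ])), (0.85, array([0.563 , 0.0767, 0.    ]))]
```

Emit:
step_arm:
  targets: "0 0 0 0;0 0 0 0;0 -2 0 0;0 -4 0 0;0 -6 0 0;0 -8 0 0;0 -10 0 0;0 -10 0 0"
  gripper: 0.83

```text
t: 18.35
tcp_pos: [0.5733, -0.0173, 0.012]
tool_rot: [1.0, 0.025, -0.0, -0.0]
force: [-0.8, -1.8, -1.7]
finger_gap: 0.166
gripper_force: 0.6
```

Emit:
step_arm:
  targets: "0 -2 0 0;0 -4 0 0;0 -6 0 0;0 -8 0 0;0 -10 0 0"

```text
t: 18.85
tcp_pos: [0.573, -0.0077, 0.0121]
tool_rot: [1.0, 0.024, 0.0, 0.0]
force: [0.5, -2.7, -0.7]
finger_gap: 0.166
gripper_force: 1.9
```

Emit:
step_arm:
  targets: "0 -2 0 0;0 -4 0 0;0 -6 0 0;0 -8 0 0;0 -10 0 0"

```text
t: 19.35
tcp_pos: [0.5723, 0.0025, 0.012]
tool_rot: [1.0, 0.024, -0.0, -0.0]
force: [-1.2, -3.5, -1.6]
finger_gap: 0.172
gripper_force: 1.9
```

Emit:
step_arm:
  targets: "0 -2 0 0;0 -4 0 0;0 -6 0 0;0 -8 0 0;0 -10 0 0"

```text
t: 19.85
tcp_pos: [0.5718, 0.0126, 0.012]
tool_rot: [1.0, 0.024, -0.0, -0.0]
force: [-0.4, -3.2, -1.7]
finger_gap: 0.173
gripper_force: 1.4
```

Emit:
step_arm:
  targets: "0 -2 0 0;0 -4 0 0;0 -6 0 0;0 -8 0 0;0 -10 0 0"

```text
t: 20.35
tcp_pos: [0.5714, 0.0225, 0.0122]
tool_rot: [1.0, 0.025, 0.0, 0.0]
force: [0.2, -3.0, 1.8]
finger_gap: 0.165
gripper_force: 1.6
```

Emit:
step_arm:
  targets: "0 -2 0 0;0 -4 0 0;0 -6 0 0;0 -8 0 0;0 -10 0 0"

```text
t: 20.85
tcp_pos: [0.571, 0.0324, 0.0121]
tool_rot: [1.0, 0.024, 0.0, 0.0]
force: [0.5, -2.9, 1.4]
finger_gap: 0.168
gripper_force: 1.8
```

Emit:
step_arm:
  targets: "0 -2.5 0 0;0 -5 0 0;0 -7.5 0 0;0 -10 0 0;0 -12.5 0 0;0 -15 0 0;0 -17.5 0 0;0 -20 0 0"

```text
t: 21.65
tcp_pos: [0.57, 0.0525, 0.0121]
tool_rot: [1.0, 0.024, 0.0, 0.0]
force: [0.5, -4.1, 1.7]
finger_gap: 0.171
gripper_force: 2.0
```

Emit:
step_arm:
  targets: "0 -2.5 0 0;0 -5 0 0;0 -7.5 0 0;0 -10 0 0;0 -12.5 0 0;0 -15 0 0;0 -17.5 0 0;0 -20 0 0"

```text
t: 22.45
tcp_pos: [0.5689, 0.0724, 0.0121]
tool_rot: [1.0, 0.024, -0.0, 0.0]
force: [-0.2, -4.3, 3.0]
finger_gap: 0.168
gripper_force: 2.2
```

Emit:
step_arm:
  targets: "0 -2.5 0 0;0 -5 0 0;0 -7.5 0 0;0 -10 0 0;0 -12.5 0 0;0 -15 0 0;0 -17.5 0 0;0 -20 0 0"

```text
t: 23.25
tcp_pos: [0.5679, 0.0924, 0.012]
tool_rot: [1.0, 0.024, -0.0, 0.0]
force: [0.6, -3.9, 3.3]
finger_gap: 0.171
gripper_force: 2.3
```

Emit:
step_arm:
  targets: "0 -2.5 0 0;0 -5 0 0;0 -7.5 0 0;0 -10 0 0;0 -12.5 0 0;0 -15 0 0"

```text
t: 23.85
tcp_pos: [0.5672, 0.1074, 0.0121]
tool_rot: [1.0, 0.024, -0.0, 0.0]
force: [-0.1, -4.5, 3.8]
finger_gap: 0.166
gripper_force: 2.4
```

Emit:
step_arm:
  targets: "0 -1.5 0 0;0 -3 -0.5 0;0 -4.5 -1 0;0 -6 -1.5 0"

```text
t: 24.25
tcp_pos: [0.5661, 0.1137, 0.013]
tool_rot: [1.0, 0.024, -0.001, -0.0]
force: [0.0, -1.2, -1.5]
finger_gap: 0.168
gripper_force: 1.0
```

Emit:
step_arm:
  targets: "0 -1.5 -0.5 0;0 -3 -1.2 0;0 -4.5 -1.8 0;0 -6 -2.4 0"

```text
t: 24.65
tcp_pos: [0.5666, 0.1193, 0.016]
tool_rot: [1.0, 0.024, -0.0, 0.0]
force: [0.8, -2.2, -1.3]
finger_gap: 0.167
gripper_force: 1.1
```

Emit:
step_arm:
  targets: "0 -1.5 0 0;0 -3 0 0;0 -4 0 0;0 -5 0 0"

```text
t: 25.05
tcp_pos: [0.5675, 0.1229, 0.0169]
tool_rot: [1.0, 0.025, 0.001, 0.001]
force: [-0.1, -8.8, 6.0]
finger_gap: 0.17
gripper_force: 4.4
```

Emit:
step_arm:
  targets: "0 -1.5 -0.6 0;0 -3 -1.2 0;0 -4.5 -1.8 0;0 -6 -2.4 0"

```text
t: 25.45
tcp_pos: [0.5673, 0.1291, 0.0193]
tool_rot: [1.0, 0.025, 0.001, 0.001]
force: [-0.6, -7.1, 3.4]
finger_gap: 0.172
gripper_force: 3.4
```

Emit:
step_arm:
  targets: "0 -1 -0.7 0;0 -2 -1.4 0;0 -3 -2 0;0 -4 -2.5 0"

```text
t: 25.85
tcp_pos: [0.5664, 0.1339, 0.0212]
tool_rot: [1.0, 0.025, 0.0, 0.0]
force: [1.0, -5.9, 2.0]
finger_gap: 0.173
gripper_force: 2.7
```

Emit:
step_arm:
  targets: "0 -1 -0.4 0;0 -2 -0.8 0;0 -3 -1 0"

```text
t: 26.15
tcp_pos: [0.5661, 0.1367, 0.0222]
tool_rot: [1.0, 0.025, 0.0, 0.0]
force: [-0.6, -6.5, 4.1]
finger_gap: 0.174
gripper_force: 3.3
```

Emit:
step_arm:
  targets: "0 -1 0 0;0 -2 0 0"

```text
t: 26.35
tcp_pos: [0.5664, 0.138, 0.0226]
tool_rot: [1.0, 0.025, 0.001, 0.001]
force: [0.5, -10.0, 6.1]
finger_gap: 0.17
gripper_force: 4.9
```

Emit:
step_arm:
  targets: "0 -1 0 0;0 -2 0 0"

```text
t: 26.55
tcp_pos: [0.5667, 0.1394, 0.023]
tool_rot: [1.0, 0.025, 0.001, 0.001]
force: [-0.1, -11.4, 8.3]
finger_gap: 0.167
gripper_force: 5.6
```

Emit:
step_arm:
  targets: "0 0 -0.8 0;0 0 -1.5 0"

```text
t: 26.75
tcp_pos: [0.5657, 0.1413, 0.0235]
tool_rot: [1.0, 0.024, 0.0, -0.0]
force: [0.7, -2.4, -0.8]
finger_gap: 0.17
gripper_force: 1.4
```

Emit:
step_arm:
  targets: "0 -1 -0.5 0;0 -2 -0.8 0"

```text
t: 26.95
tcp_pos: [0.5649, 0.1433, 0.0237]
tool_rot: [1.0, 0.025, -0.001, 0.0]
force: [0.5, -3.8, -1.8]
finger_gap: 0.169
gripper_force: 2.1
```

Emit:
step_arm:
  targets: "0 -1 0 0;0 -2 0 0;0 -2 0 0"

```text
t: 27.25
tcp_pos: [0.5651, 0.1455, 0.0239]
tool_rot: [1.0, 0.024, -0.0, -0.0]
force: [-0.5, -3.1, -1.2]
finger_gap: 0.173
gripper_force: 1.7
```

```bash
cat > z.py <<'E'
from h import *
S=cal("side"); manip.snapshot("side"); s=manip.sense(); print(s["t"],s["tcp_pos"].round(4),s["force"].round(1),s["ft_torque"].round(2))
for q,z in(("tray_seat",.039),("mouth",.007),("bay_back",.026),("tray_handle",.03),("grid",.04)):
    print(q,[(round(d["p"],2),np.round(d["position"]),unproj(S,d["position"],z).round(4)[0]) for d in manip.mark_of("side",q)])
E
python3 z.py
```

```text
27.3 [0.5651 0.1455 0.0239] [ 0.5 -2.4 -1.9] [-0.49 -0.   -0.1 ]
tray_seat [(0.85, array([164., 264.]), array([0.3459, 0.2237, 0.039 ])), (0.6, array([233., 223.]), array([0.5587, 0.2531, 0.039 ])), (0.59, array([206., 216.]), array([0.5414, 0.3294, 0.039 ]))]
mouth [(0.98, array([252., 239.]), array([0.5736, 0.206 , 0.007 ])), (0.75, array([267., 240.]), array([0.5932, 0.1768, 0.007 ])), (0.18, array([253., 245.]), array([0.5556, 0.1839, 0.007 ]))]
bay_back [(0.85, array([206., 216.]), array([0.5573, 0.3516, 0.026 ]))]
tray_handle [(0.95, array([136., 302.]), array([0.2359, 0.1638, 0.03  ])), (0.61, array([264., 240.]), array([0.5591, 0.1515, 0.03  ]))]
grid [(0.69, array([394., 408.]), array([ 0.3209, -0.3621,  0.04  ])), (0.56, array([231., 226.]), array([0.545, 0.244, 0.04 ])), (0.41, array([251., 240.]), array([0.5294, 0.1595, 0.04  ]))]
```

Emit:
step_arm:
  targets: "0 -1 0 0;0 -2 0 0;0 -2 0 0"

```text
t: 27.85
tcp_pos: [0.5654, 0.1471, 0.0242]
tool_rot: [1.0, 0.024, 0.0, 0.0]
force: [0.2, -3.7, -1.5]
finger_gap: 0.168
gripper_force: 1.9
```

Emit:
step_arm:
  targets: "0 -1 0 0;0 -2 0 0;0 -2 0 0"

```text
t: 28.15
tcp_pos: [0.5652, 0.1493, 0.0241]
tool_rot: [1.0, 0.024, 0.0, 0.0]
force: [1.2, -4.6, -2.0]
finger_gap: 0.168
gripper_force: 2.1
```

Emit:
step_arm:
  targets: "0 -1 0 0;0 -2 0 0;0 -2 0 0"

```text
t: 28.45
tcp_pos: [0.5648, 0.1502, 0.024]
tool_rot: [1.0, 0.025, -0.0, 0.001]
force: [-0.0, -7.7, -2.1]
finger_gap: 0.168
gripper_force: 4.2
```

Push force is rising, which fits the back stop. The bar is probably held up by finger friction, so I'll sink the hand with it.

Emit:
step_arm:
  targets: "0 0.3 1 0;0 0.3 2 0;0 0.3 3 0;0 0.3 3 0"

```text
t: 28.85
tcp_pos: [0.5652, 0.1502, 0.0211]
tool_rot: [1.0, 0.025, -0.0, 0.001]
force: [0.3, -6.8, -0.8]
finger_gap: 0.173
gripper_force: 3.5
```

Emit:
step_arm:
  targets: "0 0 1 0;0 0 2 0;0 0 3 0;0 0 3 0"

```text
t: 29.25
tcp_pos: [0.5652, 0.1503, 0.0181]
tool_rot: [1.0, 0.025, -0.0, 0.0]
force: [0.1, -7.2, -0.8]
finger_gap: 0.171
gripper_force: 3.3
```

Emit:
step_arm:
  targets: "0 0 1 0;0 0 2 0;0 0 2 0"

```text
t: 29.55
tcp_pos: [0.5656, 0.1503, 0.0169]
tool_rot: [1.0, 0.025, 0.0, 0.0]
force: [-1.1, -6.9, 2.7]
finger_gap: 0.175
gripper_force: 3.5
```

Emit:
step_arm:
  targets: "0 0 1 0;0 0 2 0;0 0 2 0"

```text
t: 29.85
tcp_pos: [0.566, 0.1503, 0.0151]
tool_rot: [1.0, 0.025, 0.001, 0.0]
force: [-1.1, -7.3, 4.1]
finger_gap: 0.171
gripper_force: 3.5
```

Emit:
step_arm:
  targets: "0 1 0 0;0 1 0 0;0 1 0 0"

```text
t: 30.15
tcp_pos: [0.5658, 0.1502, 0.0145]
tool_rot: [1.0, 0.024, 0.001, -0.0]
force: [0.7, -2.4, 2.2]
finger_gap: 0.168
gripper_force: 1.5
```

Emit:
step_arm:
  targets: "0 1 0 0;0 1 0 0;0 1 0 0"

```text
t: 30.45
tcp_pos: [0.5647, 0.1494, 0.0138]
tool_rot: [1.0, 0.024, -0.001, -0.0]
force: [-0.7, -0.1, -0.3]
finger_gap: 0.169
gripper_force: 0.0
```

Emit:
step_arm:
  targets: "0 1 0 0;0 1 0 0;0 1 0 0"

```text
t: 30.75
tcp_pos: [0.5651, 0.148, 0.0141]
tool_rot: [1.0, 0.024, -0.0, -0.0]
force: [-0.9, 0.1, 0.0]
finger_gap: 0.172
gripper_force: 0.0
```

Emit:
step_arm:
  targets: "0 1 0 0;0 1 0 0;0 1 0 0"

```text
t: 31.05
tcp_pos: [0.5653, 0.1468, 0.0141]
tool_rot: [1.0, 0.024, -0.0, 0.0]
force: [-0.3, -0.4, 0.9]
finger_gap: 0.169
gripper_force: 0.0
```

Now a gentle tug test to check that the lip holds.

Emit:
step_arm:
  targets: "0 1 0 0;0 2 0 0;0 2 0 0"

```text
t: 31.35
tcp_pos: [0.5654, 0.1447, 0.0141]
tool_rot: [1.0, 0.024, -0.0, 0.0]
force: [-0.8, -0.0, -0.3]
finger_gap: 0.17
gripper_force: 0.0
```

Emit:
step_arm:
  targets: "0 1 0 0;0 1 0 0;0 1 0 0"

```text
t: 31.65
tcp_pos: [0.5655, 0.1439, 0.0142]
tool_rot: [1.0, 0.024, 0.0, 0.0]
force: [0.6, -0.8, -0.2]
finger_gap: 0.169
gripper_force: 0.0
```

Emit:
step_arm:
  targets: "0 1 0 0;0 1 0 0;0 1 0 0"

```text
t: 31.95
tcp_pos: [0.5654, 0.1431, 0.0141]
tool_rot: [1.0, 0.024, -0.0, -0.0]
force: [0.4, 1.6, -1.1]
finger_gap: 0.168
gripper_force: 0.6
```

Emit:
step_arm:
  targets: "0 1 0 0;0 1 0 0;0 1 0 0"

```text
t: 32.25
tcp_pos: [0.5654, 0.1429, 0.0141]
tool_rot: [1.0, 0.024, 0.0, -0.001]
force: [-0.4, 5.0, 0.0]
finger_gap: 0.173
gripper_force: 2.5
```

Emit:
step_arm:
  targets: "0 0.8 0 0;0 0.8 0 0;0 0.8 0 0"

```text
t: 32.55
tcp_pos: [0.5654, 0.1428, 0.0141]
tool_rot: [1.0, 0.024, 0.0, -0.001]
force: [-0.1, 7.1, -0.3]
finger_gap: 0.17
gripper_force: 3.8
```

The lip holds rigidly at 7 N, so the tray is home. Letting go.

Emit:
step_arm:
  targets: "0 -2 0 0;0 -4.5 0 0;0 -4.5 0 0;0 -4.5 0 0;0 -4.5 0 0;0 -4.5 0 0"
  gripper: 0.68

```text
t: 33.15
tcp_pos: [0.5654, 0.1453, 0.0141]
tool_rot: [1.0, 0.024, -0.0, 0.0]
force: [-0.0, -0.3, 0.3]
finger_gap: 0.318
gripper_force: 0.0
```

Emit:
step_arm:
  targets: "0 0 -10 0;0 0 -25 0;0 0 -45 0;0 20 -75 0;0 60 -110 0;0 110 -150 0;0 160 -190 0;0 200 -200 0;0 200 -200 0;0 200 -200 0"

```text
t: 34.15
tcp_pos: [0.5768, -0.0575, 0.2177]
tool_rot: [1.0, 0.022, 0.003, 0.001]
force: [-0.3, 0.3, -0.0]
finger_gap: 0.321
gripper_force: 0.0
```

```bash
cat > v.py <<'E'
from h import *
for c in("top","wrist","side"):
    s=manip.sense(); im=manip.snapshot(c); C=cal(c,s); cv2.imwrite(f"pics/v_{c}.png",im[:,:,::-1])
    for q,z in(("tray_seat",.039),("tray",.003),("tray_handle",.029),("grid",.039),("mouth",.007)):
        print(c,q,[(round(d["p"],2),np.round(d["position"]),unproj(C,d["position"],z).round(4)[0]) for d in manip.mark_of(c,q)[:3]])
print(s["t"],s["tcp_pos"])
E
python3 v.py
```

```text
top tray_seat [(0.59, array([234., 326.]), array([0.3467, 0.2269, 0.039 ])), (0.57, array([222., 243.]), array([0.5565, 0.262 , 0.039 ])), (0.19, array([265., 238.]), array([0.5675, 0.1518, 0.039 ]))]
top tray [(0.93, array([235., 325.]), array([0.3496, 0.2313, 0.003 ]))]
top tray_handle [(0.58, array([270., 241.]), array([0.5616, 0.1413, 0.029 ]))]
top grid [(0.65, array([458., 322.]), array([ 0.3548, -0.3286,  0.039 ]))]
top mouth [(0.92, array([250., 244.]), array([0.5573, 0.1942, 0.007 ]))]
wrist tray_seat [(0.63, array([ 30., 437.]), array([0.3456, 0.2219, 0.039 ]))]
wrist tray [(0.68, array([ 45., 405.]), array([0.3553, 0.2267, 0.003 ]))]
wrist tray_handle [(0.72, array([ 82., 220.]), array([0.5619, 0.1435, 0.029 ]))]
wrist grid [(0.84, array([585., 427.]), array([ 0.3865, -0.3092,  0.039 ]))]
wrist mouth [(0.85, array([ 42., 213.]), array([0.5604, 0.1939, 0.007 ])), (0.21, array([ 83., 217.]), array([0.5585, 0.1559, 0.007 ]))]
side tray_seat [(0.78, array([232., 222.]), array([0.5613, 0.2578, 0.039 ])), (0.62, array([162., 264.]), array([0.3418, 0.2273, 0.039 ]))]
side tray [(0.85, array([235., 236.]), array([0.564 , 0.2551, 0.003 ])), (0.72, array([253., 246.]), array([0.5565, 0.1874, 0.003 ])), (0.56, array([166., 278.]), array([0.3471, 0.2269, 0.003 ]))]
side tray_handle [(0.96, array([134., 301.]), array([0.2355, 0.1713, 0.029 ])), (0.63, array([264., 244.]), array([0.5478, 0.1384, 0.029 ]))]
side grid [(0.93, array([392., 407.]), array([ 0.3201, -0.3577,  0.039 ])), (0.7, array([233., 226.]), array([0.5496, 0.2414, 0.039 ]))]
side mouth [(0.57, array([251., 240.]), array([0.5675, 0.2029, 0.007 ]))]
34.75 [ 0.57507172 -0.05367998  0.21384278]
```

```bash
python3 -c "
from station import manip
print(manip.sign_off())"
```

```text
the job is handed in; nothing more can be done
None
```

The grid is seated in the tray and the tray is home in the bay: I felt the rear foot drop behind the lip, and the lip held against a 7 N pull. I let go and handed the job in at about 35 s; no verdict came back.

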